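# Line up the setting rings by size beside the dial gauge

## Task

Stand the four dark steel setting rings on the row of blue pads in order of size, one ring to a pad and centred on it: the largest on the pad next to the dial gauge, then smaller and smaller, with the smallest next to the vee block. Set each ring down gently without dropping it, leave the dial gauge and the vee block where they stand, and let go of everything.

Things in the scene. Friction and masses are not known exactly. Their poses are not given: they have to be found in the camera images.
- ring_66: dark blackened-steel setting ring (a thick-walled tube standing on its flat end), outer diameter 66 mm, bore 42 mm, 30 mm tall, about 0.48 kg, the largest of the four; loose, standing on the bench top (z = 0) at the start. Origin: centre of its underside; z up along its axis
- ring_54: dark blackened-steel setting ring (a thick-walled tube standing on its flat end), outer diameter 54 mm, bore 33 mm, 30 mm tall, about 0.34 kg, second largest; loose, standing on the bench top (z = 0) at the start. Origin: centre of its underside; z up along its axis
- ring_42: dark blackened-steel setting ring (a thick-walled tube standing on its flat end), outer diameter 42 mm, bore 24 mm, 30 mm tall, about 0.22 kg, third; loose, standing on the bench top (z = 0) at the start. Origin: centre of its underside; z up along its axis
- ring_30: dark blackened-steel setting ring (a thick-walled tube standing on its flat end), outer diameter 30 mm, bore 15 mm, 30 mm tall, about 0.12 kg, the smallest; loose, standing on the bench top (z = 0) at the start. Origin: centre of its underside; z up along its axis
- pad_a: the end pad on the board's +y side (robot's left); one of four like flat blue plastic discs, 72 mm across, 4 mm thick, white dot at centre, fixed in a row about 92 mm apart on a white board (80 x 560 x 8 mm, length roughly along y, turned up to 9 degrees). Disc top 12 mm above the bench. Origin: centre of the disc's underside, 4 mm below its top; y runs along the row, x across
- pad_b: second from the +y end; one of four like flat blue plastic discs, 72 mm across, 4 mm thick, white dot at centre, fixed in a row about 92 mm apart on a white board (80 x 560 x 8 mm, length roughly along y, turned up to 9 degrees). Disc top 12 mm above the bench. Origin: centre of the disc's underside, 4 mm below its top; y runs along the row, x across
- pad_c: third from the +y end; one of four like flat blue plastic discs, 72 mm across, 4 mm thick, white dot at centre, fixed in a row about 92 mm apart on a white board (80 x 560 x 8 mm, length roughly along y, turned up to 9 degrees). Disc top 12 mm above the bench. Origin: centre of the disc's underside, 4 mm below its top; y runs along the row, x across
- pad_d: the end pad on the board's -y side (robot's right); one of four like flat blue plastic discs, 72 mm across, 4 mm thick, white dot at centre, fixed in a row about 92 mm apart on a white board (80 x 560 x 8 mm, length roughly along y, turned up to 9 degrees). Disc top 12 mm above the bench. Origin: centre of the disc's underside, 4 mm below its top; y runs along the row, x across
- dial_gauge: dial gauge in a blue holder: 64 mm square blue foot, round dark dial 58 mm across with a white face looking up, 61 mm tall; loose (0.8 kg), on the white board beyond one end of the row (either end, varying), about 97 mm from the end pad's centre. It marks the end for the largest ring. Origin: centre of its underside
- vee_block: dark steel vee block, 64 x 56 mm, 40 mm tall, with a V groove in its top; loose (0.8 kg), standing on the white board beyond the other end of the row. Origin: centre of its underside
Not all that is in view belongs to the job. Leave any orange, purple or yellow look-alike of the ring_66 alone.

How it is judged:
By the outcome, as a careful person would: the job done as asked, in the order asked, and still so for the second after the job is handed in, with the robot touching nothing.
It also fails if it takes over 88 s, if anything falls off the work surface, if the arm or the gripper's body presses on something with over 40 N, if the wrist force passes 120 N, or if a joint passes its speed limit or range.

## Robot

A 6-joint arm with a two-finger parallel gripper is mounted at the origin on the work surface. World frame = base frame: x ahead of the robot, y to its left, z up, the work surface at z = 0. Lengths are in m, angles in rad, forces in N, time in s.
With the tool pointing down it reaches from about 0.375 to 0.925 m from the base axis. Payload 5.7 kg.
Tool frame: the origin (TCP) lies between the finger pads; the fingertips stand 14 mm ahead of it and the grasp point (between the pads) lies 5 mm behind it; z points along the fingers, y is the line along which they close (so a half turn about z gives the same grasp; the last joint's range is limited). The gripper opens to 85 mm and grips with 20 to 120 N. Pads are 22 mm wide; open, the fingers measure 114 mm over their backs; the gripper's body (76 mm by 85 mm) begins 54 mm behind the grasp point. The pads swing forward as they close: fully open they stand 13 mm farther back than shut.
Start: joints at [1.223, 0.359, 1.51, -0, 1.272, -0.115], TCP at [0.138, 0.584, 0.245] pointing down, gripper open.
Joint ranges: [-2.97, 2.97], [-1.01, 2.36], [0.21, 2.38], [-0.96, 4.11], [0.2, 2.71], [-2.98, 2.98]. Speed limits (rad/s): [2.39, 2.39, 3.14, 3.14, 3.14, 3.14].

## Interface

Orientations are given as [roll, pitch, yaw] about the fixed x, y, z axes, in that order (R = Rz(yaw) Ry(pitch) Rx(roll)).
In Python, from rig import r gives the robot as it stands. The module is installed in compiled form; this text tells all that it offers.
- The arm moves only by the tool send_rows, never from a script. Its argument "plan" is text: rows parted by semicolons, each of 7 numbers parted by spaces: the shift along the tool's x, y, z in units of 60 mm (1.0 is 60 mm), then the turn, a rotation vector about the tool's x, y, z in units of 8 degrees (1.0 is 8 degrees), then the opening, from -1 (shut) to 1 (fully open). In form: tx ty tz rx ry rz claw; .... A call has 1 to 12 rows; each row shifts and turns the commanded pose from where the row before left it, along the tool's axes as they then stand; what a row does not reach is not made up. A row lasts 1/8 s, in which the tool goes at most 62.5 mm and 10.7 degrees, less where a joint would pass 70% of its speed; a pose out of reach is approached as far as the arm can. A call is refused whole if a number of a shift passes 1 or a number of a turn 1, either way. A call with a gripper value outside its range is refused whole. The fingers move at their own pace and stop on an object; "force" is the grip in N (left out, the last holds). Time passes only in rows, so rows that do not move let the fingers close. It gives the time, the measured TCP pose, the force, the opening and the grip force at its end, in the units of the state.
- r.get_state(): the state, without advancing time (a new reading comes with each control period).
- r.grab_frame(name): name is "scene" or "top" or "wrist"; returns a dict with "color" (480x640x3 uint8, red, green, blue), "mtx" (3x3 intrinsics, pixels), "k1" (the pictures are not rectified: a ray, as slopes to the right and down, at radius r is drawn at 1 + k1 r^2 times it, then the intrinsics apply), "eye" and "rotation" of the camera in the world; the wrist camera has in their place "mount" (4x4, takes a point from camera to tool coordinates, whose origin is the TCP and whose axes are the flange's). Camera axes: x right, y up, looking along -z (the intrinsics and any distortion apply to the point x, -y, -z); pixel columns grow to the right and rows downward; lengths in m; the calibration is good to about 2 mm. A picture is of the moment at which its call begins: read the wrist's pose just before it. There is no depth.
- r.job_done(): hands the job in; it is judged then, once.
The state is a dict: "time": time; "joint_positions": joint angles; "joint_vel": joint speeds; "joint_efforts": joint torques, N m; "eef_pos": TCP position; "tcp_rot": TCP orientation; "force": force on the tool from outside, world axes, zero at the start; "wrist_torque": the same for the moment, N m; "gripper_width": finger opening in m; "finger_force": force on a finger pad.
Only numpy, scipy, OpenCV 4.12 (cv2) and the standard library are available. Lean on these libraries where they do the work, as an engineer would, in place of code of your own. Each camera call takes 0.05 s, during which the arm holds its last target. There are 200 camera calls.

## Working session

There is one attempt and no reset: what is moved stays moved. The work goes in short steps, Python scripts to look and compute and a tool call to move; the robot and the scene stay as the last step left them, time stands still between calls to the robot, and variables do not carry over. Pictures are saved under pics/ and viewed, at most 14 in all, crops included, and the job is handed in when it is done.

Besides the shell and the picture viewer there is one more tool, called after "Request:" as name(argument=value, ...) on one line, values as JSON. send_rows: Moves the arm, as the interface text tells. Its arguments: {"type":"object","properties":{"plan":{"type":"string"},"force":{"type":"number"}},"required":["plan"]}

```bash
mkdir -p pics; cat > h.py <<'E'
import numpy as np, cv2
from rig import r
def und(f,uv):
    K=np.array(f["mtx"]);uv=np.atleast_2d(uv).astype(float)
    d=np.stack([(uv[:,0]-K[0,2])/K[0,0],(uv[:,1]-K[1,2])/K[1,1]],1);s=d.copy()
    for _ in range(20): s=d/(1+f["k1"]*(s**2).sum(1,keepdims=True))
    return s
def rays(f,uv,st=None):
    s=und(f,uv);d=np.c_[s[:,0],-s[:,1],-np.ones(len(s))]
    if "eye" in f: return np.array(f["eye"]),d@np.array(f["rotation"]).T
    from scipy.spatial.transform import Rotation as R
    Rt=R.from_euler('xyz',st["tcp_rot"]).as_matrix();M=np.array(f["mount"])
    return Rt@M[:3,3]+np.array(st["eef_pos"]),d@(Rt@M[:3,:3]).T
def onplane(f,uv,z,st=None):
    o,d=rays(f,uv,st);return o+d*((z-o[2])/d[:,2])[:,None]
def save(f,n): cv2.imwrite("pics/"+n+".png",f["color"][:,:,::-1])
E
python3 - <<'E'
from h import *
import pickle
st=r.get_state();print(st)
for n in("top","scene","wrist"):
    f=r.grab_frame(n);save(f,n+"0");pickle.dump((f,st),open(n+"0.pkl","wb"))
    print(n,{k:v for k,v in f.items() if k!="color"})
E
```

```text
{'time': 0.0, 'joint_positions': array([ 1.22293532e+00,  3.59517076e-01,  1.51145542e+00,  1.01305407e-05,
        1.27251635e+00, -1.15158641e-01]), 'joint_vel': array([ 0.00087345,  0.00141911,  0.00165773, -0.00178493,  0.00019206,
        0.00063586]), 'joint_efforts': array([ 1.96097921e-03, -5.27626812e+01, -2.78623027e+01, -8.95593189e-05,
        1.27650544e-02,  4.42050450e-06]), 'eef_pos': array([0.13817225, 0.58318254, 0.24443764]), 'tcp_rot': array([-3.13971013e+00, -2.27494100e-04,  2.90888709e+00]), 'force': array([ 0.98153775, -0.50420006, -1.13867274]), 'wrist_torque': array([-0.02172744, -0.01976575,  0.02272811]), 'finger_force': 0.0, 'gripper_width': 0.08515420989110346}
top {'mtx': array([[502.02016838,   0.        , 321.13205521],
       [  0.        , 502.02016838, 236.68311404],
       [  0.        ,   0.        ,   1.        ]]), 'k1': -0.03628268010986074, 'eye': array([0.36425547, 0.01802163, 1.07205923]), 'rotation': array([ 0.21994542,  0.0049388 , -1.61371803])}
scene {'mtx': array([[507.36179045,   0.        , 316.69056166],
       [  0.        , 507.36179045, 234.88150367],
       [  0.        ,   0.        ,   1.        ]]), 'k1': 0.026146063406035515, 'eye': array([ 1.3049828 , -0.2443528 ,  0.63803813]), 'rotation': array([0.89362005, 0.01616325, 1.20741726])}
wrist {'mtx': array([[423.94450491,   0.        , 314.61272326],
       [  0.        , 423.94450491, 237.7571071 ],
       [  0.        ,   0.        ,   1.        ]]), 'k1': -0.08522900397318428, 'mount': array([[-1.31855027e-03,  9.63071752e-01,  2.69241642e-01,
         6.70557400e-02],
       [ 9.99999120e-01,  1.23058921e-03,  4.95478349e-04,
        -2.48312847e-04],
       [ 1.45855342e-04,  2.69242058e-01, -9.63072527e-01,
        -1.27710628e-01],
       [ 0.00000000e+00,  0.00000000e+00,  0.00000000e+00,
         1.00000000e+00]])}
```

```bash
sed -i 's/    if "eye" in f: .*/    from scipy.spatial.transform import Rotation as R\n    if "eye" in f: return np.array(f["eye"]),d@R.from_euler("xyz",f["rotation"]).as_matrix().T/; 0,/^    from scipy/b' h.py; cat h.py | sed -n 8,16p
```

```text
def rays(f,uv,st=None):
    s=und(f,uv);d=np.c_[s[:,0],-s[:,1],-np.ones(len(s))]
    from scipy.spatial.transform import Rotation as R
    if "eye" in f: return np.array(f["eye"]),d@R.from_euler("xyz",f["rotation"]).as_matrix().T
    from scipy.spatial.transform import Rotation as R
    Rt=R.from_euler('xyz',st["tcp_rot"]).as_matrix();M=np.array(f["mount"])
    return Rt@M[:3,3]+np.array(st["eef_pos"]),d@(Rt@M[:3,:3]).T
def onplane(f,uv,z,st=None):
    o,d=rays(f,uv,st);return o+d*((z-o[2])/d[:,2])[:,None]
```

View pics/top0.png

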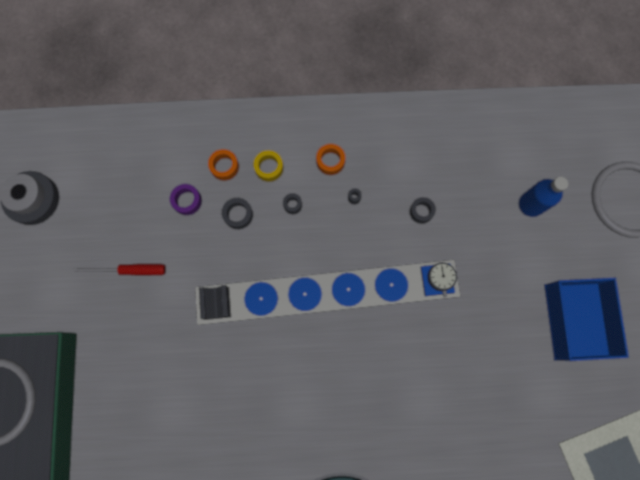

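View pics/scene0.png

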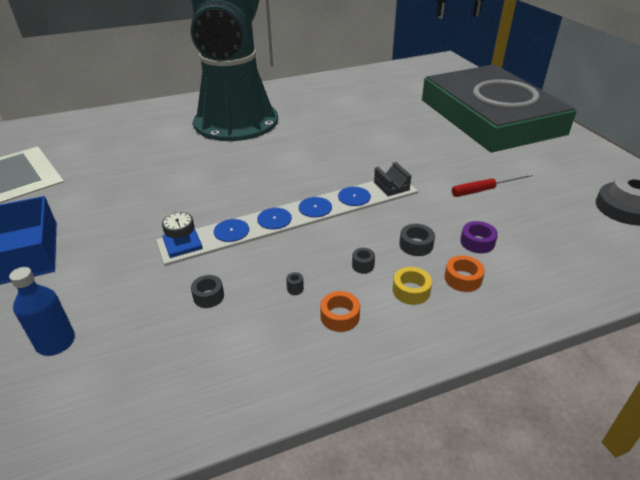

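```bash
python3 - <<'E'
import pickle,cv2,numpy as np
t=pickle.load(open("top0.pkl","rb"))[0]["color"];s=pickle.load(open("scene0.pkl","rb"))[0]["color"]
a=cv2.resize(t[180:240,200:460],None,fx=3,fy=3,interpolation=2)
b=cv2.resize(s[215:315,180:440],None,fx=3,fy=3,interpolation=2)
o=np.vstack([a,b]);o=np.clip(o.astype(float)*2,0,255).astype(np.uint8)
cv2.imwrite("pics/crop.png",o[:,:,::-1]);print(o.shape)
E
```

```text
(480, 780, 3)
```

View pics/crop.png

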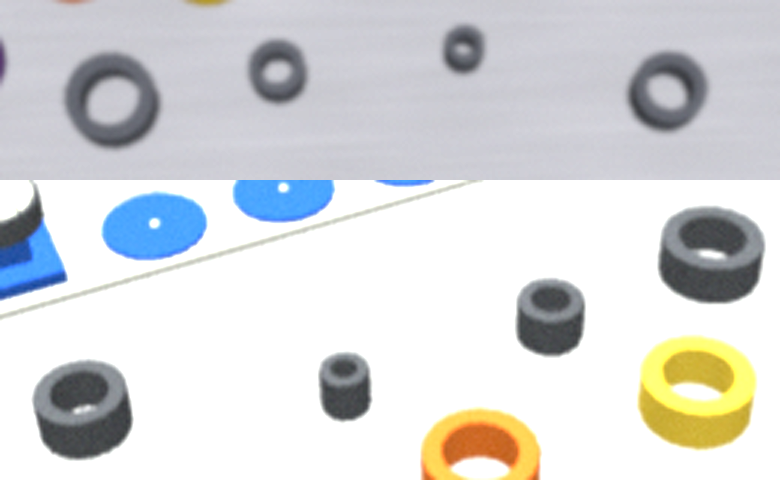

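```bash
cat >> h.py <<'E'
def tri(o1,d1,o2,d2):
    d1=d1/np.linalg.norm(d1);d2=d2/np.linalg.norm(d2)
    s=np.linalg.lstsq(np.c_[d1,-d2],o2-o1,rcond=None)[0]
    p,q=o1+s[0]*d1,o2+s[1]*d2;return (p+q)/2,np.linalg.norm(p-q)
def blobs(m,lo,hi):
    out=[]
    for c in cv2.findContours(m.astype(np.uint8),cv2.RETR_EXTERNAL,cv2.CHAIN_APPROX_NONE)[0]:
        M=cv2.moments(c);a=M["m00"]
        if lo<a<hi: out.append((M["m10"]/a,M["m01"]/a,a,cv2.contourArea(cv2.convexHull(c))))
    return out
def dark(c,bench):
    c=cv2.GaussianBlur(c,(3,3),0).astype(int);return (c.max(2)<bench*.72)&(c.max(2)-c.min(2)<25)
def blue(c):
    c=c.astype(int);return (c[:,:,2]>c[:,:,0]*1.8)&(c[:,:,2]>60)
E
python3 - <<'E'
from h import *
import pickle
fs={n:pickle.load(open(n+"0.pkl","rb"))[0] for n in("top","scene")}
R={"top":[(237,212),(422,210),(292,204),(354,196)],"scene":[(417,238),(207,290),(363,260),(295,283)]}
P={"top":[(261,298),(305,294),(348,290),(391,285)],"scene":[(354,196),(315,206),(275,217),(231,230)]}
G={}
for n,f in fs.items():
    c=f["color"];G[n]={}
    B=np.median(c[180:320,200:450].max(2));print(n,B)
    for nm,m,L in(("r",dark(c,B),R[n]),("p",blue(c),P[n])):
        b=blobs(m,40,3000)
        G[n][nm]=[min(b,key=lambda x:np.hypot(x[0]-u,x[1]-v)) for u,v in L]
        print(nm,np.round(G[n][nm],1).tolist())
for nm in "rp":
    for a,b in zip(G["top"][nm],G["scene"][nm]):
        o1,d1=rays(fs["top"],a[:2]);o2,d2=rays(fs["scene"],b[:2])
        p,e=tri(o1,d1[0],o2,d2[0]);z=.015 if nm=="r" else .012
        print(nm,p.round(4),"err",round(e,4),onplane(fs["top"],a[:2],z)[0].round(4),onplane(fs["scene"],b[:2],z)[0].round(4))
E
```

```text
top 107.0
r [[237.0, 213.2, 719.0, 736.5], [421.8, 210.3, 492.5, 502.0], [292.1, 203.7, 286.5, 294.5], [354.0, 196.2, 150.5, 154.0]]
p [[260.6, 298.4, 786.0, 797.0], [304.5, 293.7, 779.0, 792.5], [348.0, 289.2, 773.0, 791.5], [391.1, 284.5, 770.0, 785.0]]
scene 153.0
r [[416.5, 239.7, 915.5, 931.5], [207.2, 291.2, 856.0, 877.5], [363.0, 260.4, 481.0, 488.5], [294.6, 283.7, 324.5, 330.5]]
p [[353.9, 195.8, 435.5, 449.0], [314.8, 206.7, 476.5, 490.0], [274.0, 218.0, 515.0, 527.5], [230.9, 229.8, 564.0, 580.0]]
r [0.6616 0.1951 0.014 ] err 0.0009 [0.6611 0.1945 0.015 ] [0.6627 0.1948 0.015 ]
r [ 0.6503 -0.2091  0.0139] err 0.0004 [ 0.6499 -0.2091  0.015 ] [ 0.6514 -0.209   0.015 ]
r [0.6779 0.074  0.014 ] err 0.0011 [0.6774 0.0734 0.015 ] [0.679 0.074 0.015]
r [ 0.6889 -0.0627  0.0139] err 0.0007 [ 0.6884 -0.063   0.015 ] [ 0.69   -0.0627  0.015 ]
p [0.4739 0.1471 0.0096] err 0.0009 [0.4735 0.1464 0.012 ] [0.4772 0.146  0.012 ]
p [0.4799 0.0539 0.0098] err 0.0008 [0.4796 0.0534 0.012 ] [0.4829 0.0532 0.012 ]
p [ 0.4855 -0.0386  0.0096] err 0.0009 [ 0.4851 -0.0389  0.012 ] [ 0.4888 -0.0389  0.012 ]
p [ 0.4913 -0.1305  0.0098] err 0.0007 [ 0.4909 -0.1305  0.012 ] [ 0.4942 -0.1306  0.012 ]
```

Request:
send_rows(plan="0 0 0 0 0 0.958 1;0 0 0 0 0 0.958 1;0 0 0 0 0 0.958 1;0 0 0 0 0 0.958 1;0 0 0 0 0 0.958 1;0 0 0 0 0 0.958 1;0 0 0 0 0 0.958 1;0 0 0 0 0 0.958 1;0 0 0 0 0 0.958 1;0 0 0 0 0 0.958 1;0 0 0 0 0 0 1", force=40)

```text
time: 1.52
eef_pos: [0.1383, 0.5836, 0.2449]
tcp_rot: [-3.141, 0.001, 1.572]
force: [-0.5, -0.2, -0.5]
gripper_width: 0.0854
finger_force: 0.0
```

Request:
send_rows(plan="-0.54 0.7264 0.13 0 0 0 1;-0.54 0.7264 0.13 0 0 0 1;-0.54 0.7264 0.13 0 0 0 1;-0.54 0.7264 0.13 0 0 0 1;-0.54 0.7264 0.13 0 0 0 1;-0.54 0.7264 0.13 0 0 0 1;-0.54 0.7264 0.13 0 0 0 1;-0.54 0.7264 0.13 0 0 0 1;-0.54 0.7264 0.13 0 0 0 1;-0.54 0.7264 0.13 0 0 0 1;-0.54 0.7264 0.13 0 0 0 1;-0.54 0.7264 0.13 0 0 0 1")

```text
time: 3.02
eef_pos: [0.6628, 0.194, 0.1512]
tcp_rot: [-3.141, -0.0, 1.574]
force: [-0.3, -0.7, 0.3]
gripper_width: 0.0853
finger_force: 0.0
```

Request:
send_rows(plan="0 0 0 0 0 0 1;0 0 0 0 0 0 1")

```text
time: 3.28
eef_pos: [0.661, 0.1951, 0.1512]
tcp_rot: [-3.14, -0.0, 1.572]
force: [0.1, 0.1, -0.1]
gripper_width: 0.0854
finger_force: 0.0
```

```bash
python3 - <<'E'
from h import *
import pickle
st=r.get_state();f=r.grab_frame("wrist");save(f,"w1");pickle.dump((f,st),open("w1.pkl","wb"))
print(st["eef_pos"],st["tcp_rot"],st["joint_positions"])
c=f["color"];B=np.median(c.max(2));print(B)
for b in blobs(dark(c,B),800,40000): print(np.round(b,1),onplane(f,b[:2],.015,st)[0].round(4))
E
```

```text
[0.66097035 0.19509187 0.15117556] [-3.14005911e+00 -7.45929446e-05  1.57219615e+00] [1.86680228e-01 5.69941525e-01 1.39786392e+00 3.85598374e-04
 1.17528079e+00 1.85131521e-01]
149.0
[ 318.   229.5 8739.  8844.5] [0.6639 0.1945 0.015 ]
[  34.   161.1 6515.5 6626.5] [0.4813 0.24   0.015 ]
```

View pics/w1.png

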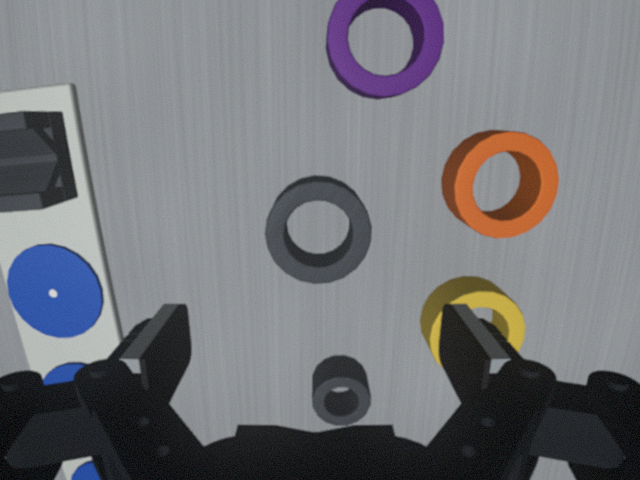

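Request:
send_rows(plan="0 0.025 0.5 0 0 0 1;0 0 0.5 0 0 0 1;0 0 0.5 0 0 0 1;0 0 0.4 0 0 0 1;0 0 0.22 0 0 0 1;0 0 0.1 0 0 0 1;0 0 0 0 0 0 1")

```text
time: 4.2
eef_pos: [0.6631, 0.1955, 0.0189]
tcp_rot: [3.141, 0.0, 1.572]
force: [0.0, -0.6, -0.1]
gripper_width: 0.0851
finger_force: 0.0
```

Request:
send_rows(plan="0 0 0 0 0 0 0.3;0 0 0 0 0 0 0.3;0 0 0 0 0 0 0.3;0 0 0 0 0 0 0.3", force=50)

```text
time: 4.7
eef_pos: [0.6639, 0.1953, 0.0199]
tcp_rot: [3.14, -0.0, 1.571]
force: [-0.7, 0.0, 6.0]
gripper_width: 0.0632
finger_force: 57.0
```

```bash
python3 - <<'E'
from h import *
st=r.get_state();f=r.grab_frame("wrist");f["color"]=np.clip(f["color"].astype(int)*2,0,255).astype(np.uint8);save(f,"w2")
print(st["gripper_width"],st["finger_force"],st["force"])
E
```

```text
0.06324222675045366 56.96227021269806 [-0.70335038  0.04327893  6.04743938]
```

View pics/w2.png

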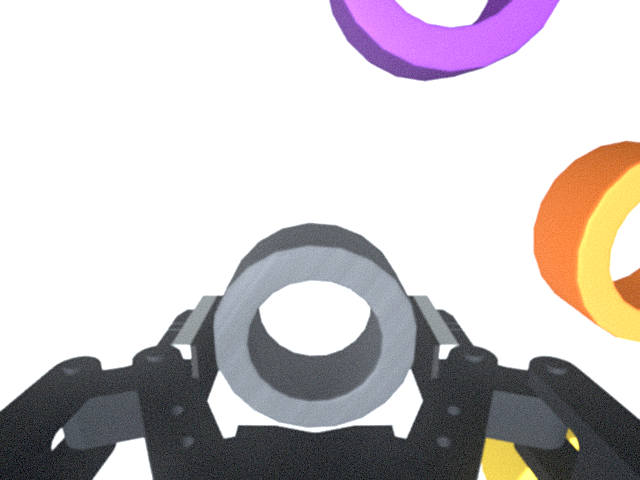

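Request:
send_rows(plan="0 0 -0.2 0 0 0 0.3;0 0 -0.3 0 0 0 0.3;0 0 -0.5 0 0 0 0.3;0 0 -0.5 0 0 0 0.3;0 0 -0.2 0 0 0 0.3;0 0 0 0 0 0 0.3")

```text
time: 5.5
eef_pos: [0.6637, 0.1953, 0.1217]
tcp_rot: [3.14, -0.0, 1.571]
force: [-0.3, -0.5, -5.1]
gripper_width: 0.063
finger_force: 56.5
```

```bash
python3 - <<'E'
from h import *
st=r.get_state();f=r.grab_frame("wrist");f["color"]=np.clip(f["color"].astype(int)*2,0,255).astype(np.uint8);save(f,"w3")
f=r.grab_frame("scene");f["color"]=np.clip(f["color"].astype(int)*1.5,0,255).astype(np.uint8);save(f,"s3")
print(st["gripper_width"],st["finger_force"],st["force"])
E
python3 -c "
import cv2,numpy as np
a=cv2.imread('pics/w3.png')[150:450,100:500];b=cv2.resize(cv2.imread('pics/s3.png')[120:270,330:530],None,fx=2,fy=2)
cv2.imwrite('pics/w3c.png',np.hstack([a,b]))"
```

```text
0.06304615637996508 56.46535959689572 [-0.32370285 -0.47064414 -5.06612772]
```

View pics/w3c.png

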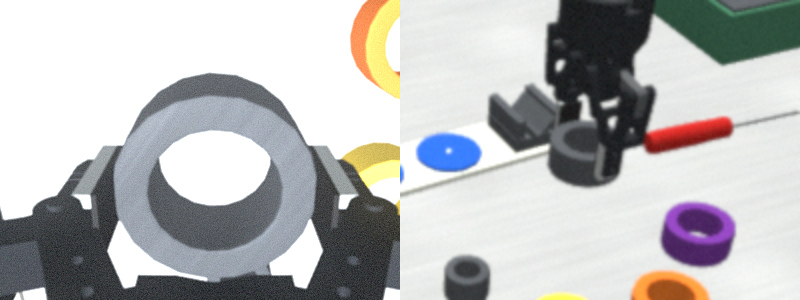

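Request:
send_rows(plan="-0.3 -0.15 -0.2 0 0 0 0.3;-0.7 -0.15 -0.2 0 0 0 0.3;-0.7 -0.15 -0.07 0 0 0 0.3;-0.7 -0.15 0 0 0 0 0.3;-0.7 -0.15 0 0 0 0 0.3;-0.7 -0.15 0 0 0 0 0.3;-0.5 -0.15 0 0 0 0 0.3;-0.3 0 0 0 0 0 0.3;0 0 0 0 0 0 0.3;0 0 0 0 0 0 0.3")

```text
time: 6.85
eef_pos: [0.6003, -0.0801, 0.1486]
tcp_rot: [-3.141, -0.001, 1.571]
force: [0.3, 0.7, -3.8]
gripper_width: 0.0632
finger_force: 56.5
```

```bash
python3 - <<'E'
from h import *
import pickle
st=r.get_state();f=r.grab_frame("wrist");save(f,"w4");pickle.dump((f,st),open("w4.pkl","wb"))
print(st["eef_pos"],st["tcp_rot"],st["force"])
for F,S in(pickle.load(open("w1.pkl","rb")),(f,st)):
  for b in blobs(blue(F["color"]),1500,40000): print(np.round(b,1),onplane(F,b[:2],.012,S)[0].round(4))
E
```

```text
[ 0.6003054  -0.08008278  0.14864397] [-3.14147489e+00 -5.33592041e-04  1.57140200e+00] [ 0.29638862  0.65796402 -3.81547826]
[  54.6  290.5 6606.  6680.5] [0.4785 0.1494 0.012 ]
[ 154.2  291.8 6236.5 6494.5] [ 0.4919 -0.1244  0.012 ]
[ 136.5  162.4 9369.  9452. ] [ 0.4894 -0.0371  0.012 ]
[ 115.5   29.9 6434.  6487.5] [0.4835 0.0416 0.012 ]
```

View pics/w4.png

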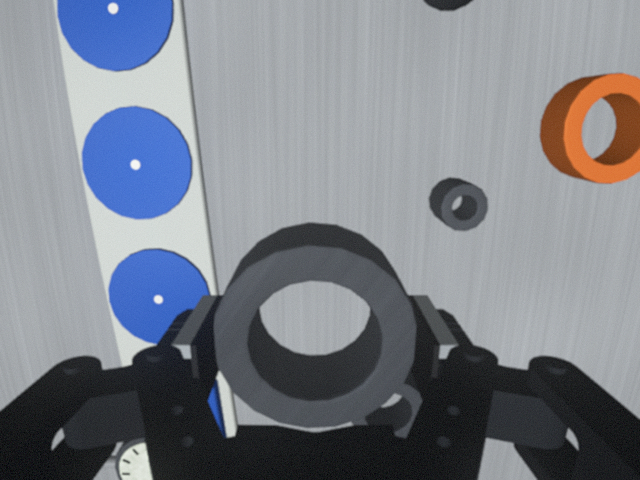

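```bash
python3 - <<'E'
from h import *
import pickle
for n,L in(("w1",[(53,293)]),("w4",[(158,299),(135,164),(113,8)])):
  F,S=pickle.load(open(n+".pkl","rb"));g=F["color"].min(2).astype(float)
  for u,v in L:
    y0=max(v-5,0);w=np.maximum(g[y0:v+6,u-5:u+6]-80,0);Y,X=np.mgrid[y0:v+6,u-5:u+6]
    p=((w*X).sum()/w.sum(),(w*Y).sum()/w.sum());print(np.round(p,1),onplane(F,p,.012,S)[0].round(4))
E
```

```text
[ 52.6 292.9] [0.4767 0.1475 0.012 ]
[157.9 299. ] [ 0.4939 -0.1297  0.012 ]
[135.  164.2] [ 0.4883 -0.0382  0.012 ]
[112.7   7.9] [0.4827 0.054  0.012 ]
```

Request:
send_rows(plan="-0.2 -0.4 0 0 0 0 0.3;-0.3 -0.6 0 0 0 0 0.3;-0.227 -0.5 0 0 0 0 0.3;-0.1 -0.273 0.3 0 0 0 0.3;0 0 0.5 0 0 0 0.3;0 0 0.5 0 0 0 0.3;0 0 0.3 0 0 0 0.3;0 0 0 0 0 0 0.3;0 0 0 0 0 0 0.3")

```text
time: 8.02
eef_pos: [0.4946, -0.1302, 0.0533]
tcp_rot: [3.141, 0.0, 1.572]
force: [0.3, 0.1, -2.9]
gripper_width: 0.0633
finger_force: 56.7
```

Request:
send_rows(plan="0.008 -0.01 0.13 0 0 0 0.3;0 0 0.1 0 0 0 0.3;0 0 0.05 0 0 0 0.3;0 0 0.02 0 0 0 0.3;0 0 0.02 0 0 0 0.3;0 0 0 0 0 0 0.3")

```text
time: 8.78
eef_pos: [0.4932, -0.1301, 0.0335]
tcp_rot: [3.142, 0.0, 1.571]
force: [0.2, -0.2, -4.2]
gripper_width: 0.0631
finger_force: 56.9
```

Request:
send_rows(plan="0 0 0.015 0 0 0 0.3;0 0 0.015 0 0 0 0.3;0 0 0.01 0 0 0 0.3;0 0 0 0 0 0 0.3")

```text
time: 9.28
eef_pos: [0.4933, -0.1301, 0.0318]
tcp_rot: [3.141, 0.0, 1.571]
force: [-1.6, 1.0, 6.0]
gripper_width: 0.0636
finger_force: 57.9
```

Request:
send_rows(plan="0 0 0 0 0 0 0.55;0 0 0 0 0 0 0.65;0 0 0 0 0 0 0.8;0 0 0 0 0 0 1;0 0 0 0 0 0 1;0 0 0 0 0 0 1;0 0 -0.3 0 0 0 1;0 0 -0.6 0 0 0 1;0 0 -1 0 0 0 1;0 0 -0.6 0 0 0 1;0 0 0 0 0 0 1")

```text
time: 10.65
eef_pos: [0.4953, -0.1309, 0.1842]
tcp_rot: [3.135, 0.003, 1.571]
force: [0.9, 0.5, -1.3]
gripper_width: 0.0854
finger_force: 0.0
```

```bash
cat > chk.py <<'E'
from h import *
import sys,pickle
st=r.get_state();f=r.grab_frame("wrist");n=sys.argv[1];save(f,n);pickle.dump((f,st),open(n+".pkl","wb"))
print(st["time"],st["eef_pos"],st["tcp_rot"])
c=f["color"];B=149
for z,m in((.015,dark(c,B)),(.027,dark(c,B)),(.012,blue(c))):
  for b in blobs(m,1200,40000): print(z,np.round(b,1),onplane(f,b[:2],z,st)[0].round(4))
E
python3 chk.py w5
```

```text
10.65 [ 0.49533386 -0.13086839  0.18417797] [3.13537593e+00 2.70150610e-03 1.57124105e+00]
0.015 [ 318.   366.8 5511.5 5924. ] [ 0.4999 -0.2544  0.015 ]
0.015 [ 309.9  220.8 7260.  7327.5] [ 0.4939 -0.134   0.015 ]
0.015 [ 588.3  122.9 2159.5 2191. ] [ 0.6912 -0.0626  0.015 ]
0.027 [ 318.   366.8 5511.5 5924. ] [ 0.4998 -0.2467  0.027 ]
0.027 [ 309.9  220.8 7260.  7327.5] [ 0.494  -0.1311  0.027 ]
0.027 [ 588.3  122.9 2159.5 2191. ] [ 0.6833 -0.0626  0.027 ]
0.012 [ 316.6  315.9 2497.  4135. ] [ 0.4988 -0.2107  0.012 ]
0.012 [ 309.9  217.8 2291.5 2323. ] [ 0.4939 -0.1325  0.012 ]
0.012 [ 300.5   80.5 8664.  8750. ] [ 0.4879 -0.0377  0.012 ]
```

View pics/w5.png

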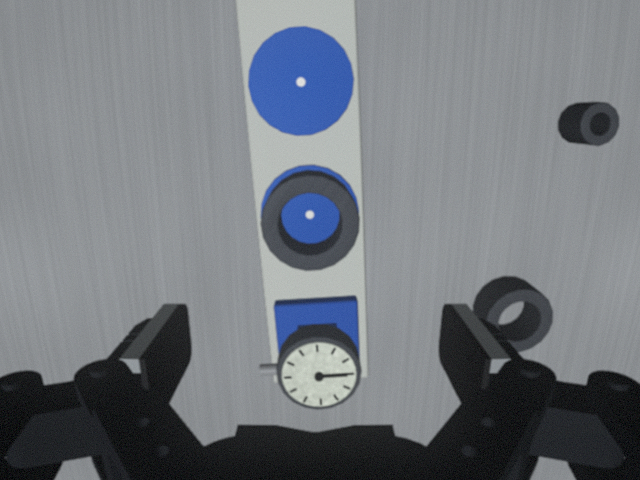

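Request:
send_rows(plan="-0.1 0.5 0.1 0 0 0 1;-0.4 0.7 0.1 0 0 0 1;-0.4 0.7 0.1 0 0 0 1;-0.31 0.5 0.06 0 0 0 1;-0.1 0.257 0 0 0 0 1;0 0 0 0 0 0 1;0 0 0 0 0 0 1")

```text
time: 11.58
eef_pos: [0.651, -0.2078, 0.158]
tcp_rot: [-3.138, -0.001, 1.571]
force: [-0.3, 0.2, 0.0]
gripper_width: 0.0853
finger_force: 0.0
```

```bash
python3 chk.py w6
```

```text
11.575 [ 0.65102285 -0.2077607   0.15795988] [-3.13838990e+00 -1.30926667e-03  1.57127272e+00]
0.015 [  60.7  275.5 7838.5 8075.5] [ 0.4723 -0.2433  0.015 ]
0.015 [ 316.6  229.  5689.5 5760. ] [ 0.6528 -0.2096  0.015 ]
0.015 [   55.1   106.8 10674.5 10774. ] [ 0.4861 -0.129   0.015 ]
0.027 [  60.7  275.5 7838.5 8075.5] [ 0.4803 -0.2387  0.027 ]
0.027 [ 316.6  229.  5689.5 5760. ] [ 0.6528 -0.2065  0.027 ]
0.027 [   55.1   106.8 10674.5 10774. ] [ 0.4935 -0.1295  0.027 ]
0.012 [ 110.3  243.5 4053.5 6355.5] [ 0.5108 -0.2206  0.012 ]
0.012 [  58.3  107.7 1825.5 1863.5] [ 0.4864 -0.1295  0.012 ]
```

Request:
send_rows(plan="-0.03 0.03 0.5 0 0 0 1;0 0 0.6 0 0 0 1;0 0 0.5 0 0 0 1;0 0 0.4 0 0 0 1;0 0 0.2 0 0 0 1;0 0 0.1 0 0 0 1;0 0 0 0 0 0 1")

```text
time: 12.5
eef_pos: [0.6546, -0.2104, 0.0219]
tcp_rot: [3.141, 0.0, 1.571]
force: [0.0, 0.7, -0.1]
gripper_width: 0.0853
finger_force: 0.0
```

Request:
send_rows(plan="0 0 0 0 0 0 0.4;0 0 0 0 0 0 0.2;0 0 0 0 0 0 0;0 0 0 0 0 0 0;0 0 0 0 0 0 0")

```text
time: 13.12
eef_pos: [0.6547, -0.2106, 0.0229]
tcp_rot: [3.141, 0.001, 1.571]
force: [-2.5, 0.5, 6.4]
gripper_width: 0.0518
finger_force: 52.1
```

Request:
send_rows(plan="0 0 -0.2 0 0 0 0;0 0 -0.5 0 0 0 0;0 0 -0.6 0 0 0 0;0.2 -0.2 -0.6 0 0 0 0;0.5 -0.5 -0.1 0 0 0 0;0.65 -0.65 0 0 0 0 0;0.65 -0.65 0 0 0 0 0;0.557 -0.5 0 0 0 0 0;0.3 -0.273 0 0 0 0 0;0 0 0.2 0 0 0 0;0 0 0.3 0 0 0 0;0 0 0.3 0 0 0 0")

```text
time: 14.62
eef_pos: [0.4895, -0.0399, 0.0931]
tcp_rot: [3.14, 0.001, 1.571]
force: [1.2, -0.9, -3.5]
gripper_width: 0.0514
finger_force: 53.6
```

Request:
send_rows(plan="0 0 0.3 0 0 0 0;0 0 0.2 0 0 0 0;0 0 0 0 0 0 0;0 0 0 0 0 0 0")

```text
time: 15.12
eef_pos: [0.4886, -0.0393, 0.0638]
tcp_rot: [3.141, 0.0, 1.571]
force: [0.1, 0.7, -3.0]
gripper_width: 0.0514
finger_force: 53.4
```

Request:
send_rows(plan="0 0 0.2 0 0 0 0;0 0 0.13 0 0 0 0;0 0 0.07 0 0 0 0;0 0 0.03 0 0 0 0;0 0 0.02 0 0 0 0;0 0 0 0 0 0 0")

```text
time: 15.88
eef_pos: [0.4881, -0.039, 0.0366]
tcp_rot: [3.141, 0.0, 1.571]
force: [0.1, 0.6, -3.2]
gripper_width: 0.0513
finger_force: 53.5
```

Request:
send_rows(plan="0 0 0.015 0 0 0 0;0 0 0.015 0 0 0 0;0 0 0 0 0 0 0")

```text
time: 16.25
eef_pos: [0.4881, -0.039, 0.0349]
tcp_rot: [3.141, 0.0, 1.571]
force: [-0.9, 0.4, -0.5]
gripper_width: 0.0518
finger_force: 53.7
```

Request:
send_rows(plan="0 0 0.012 0 0 0 0;0 0 0 0 0 0 0.22;0 0 0 0 0 0 0.35;0 0 0 0 0 0 0.6;0 0 0 0 0 0 1;0 0 0 0 0 0 1;0 0 -0.3 0 0 0 1;0 0 -0.6 0 0 0 1;0 0 -0.7 0 0 0 1;0 0 -0.5 0 0 0 1;0 0 0 0 0 0 1")

```text
time: 17.62
eef_pos: [0.4898, -0.0394, 0.1622]
tcp_rot: [3.136, 0.001, 1.571]
force: [0.2, 0.4, -1.1]
gripper_width: 0.0856
finger_force: 0.0
```

Request:
send_rows(plan="0.2 0.4 0 0 0 0 1;0.4 0.7 0 0 0 0 1;0.5 0.8 0 0 0 0 1;0.5 0.8 0 0 0 0 1;0.28 0.5 0 0 0 0 1;0 0 0 0 0 0 1;0 0 0 0 0 0 1")

```text
time: 18.5
eef_pos: [0.6784, 0.0736, 0.1583]
tcp_rot: [-3.138, 0.0, 1.571]
force: [0.0, 0.4, -0.7]
gripper_width: 0.0854
finger_force: 0.0
```

```bash
python3 chk.py w7
```

```text
18.5 [0.67835277 0.07361689 0.15826701] [-3.13807556e+00  3.93887711e-04  1.57135454e+00]
0.015 [ 317.1  226.  3521.5 3561. ] [0.6804 0.0735 0.015 ]
0.027 [ 317.1  226.  3521.5 3561. ] [0.6804 0.0765 0.027 ]
0.012 [  40.9  249.6 6499.  6557.5] [0.4856 0.0559 0.012 ]
0.012 [  25.7  117.4 5197.  5243. ] [0.4897 0.1464 0.012 ]
```

View pics/w7.png

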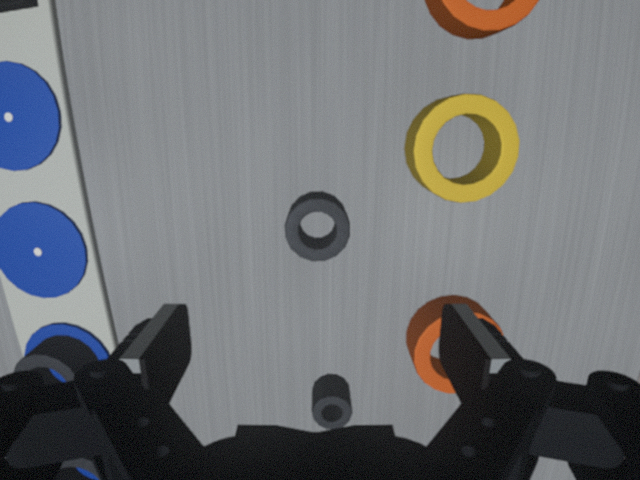

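Request:
send_rows(plan="0 0 0.5 0 0 0 1;0 0 0.6 0 0 0 0.9;0 0 0.5 0 0 0 0.8;0 0 0.4 0 0 0 0.7;0 0 0.22 0 0 0 0.6;0 0 0.1 0 0 0 0.6;0 0 0 0 0 0 0.6")

```text
time: 19.42
eef_pos: [0.68, 0.0736, 0.0211]
tcp_rot: [3.141, 0.0, 1.571]
force: [0.4, -0.1, -0.2]
gripper_width: 0.0677
finger_force: 0.0
```

Request:
send_rows(plan="0 0 0 0 0 0 0.2;0 0 0 0 0 0 0;0 0 0 0 0 0 -0.3;0 0 0 0 0 0 -0.3;0 0 0 0 0 0 -0.3")

```text
time: 20.05
eef_pos: [0.6806, 0.0739, 0.0221]
tcp_rot: [3.14, 0.0, 1.571]
force: [-1.4, -0.8, 6.2]
gripper_width: 0.0406
finger_force: 49.9
```

Request:
send_rows(plan="0 0 -0.2 0 0 0 -0.3;0 0 -0.5 0 0 0 -0.3;0 0 -0.6 0 0 0 -0.3;0 -0.3 -0.5 0 0 0 -0.3;-0.1 -0.7 0 0 0 0 -0.3;-0.1 -0.8 0 0 0 0 -0.3;-0.127 -0.8 0 0 0 0 -0.3;0 -0.5 0 0 0 0 -0.3;0 -0.198 0 0 0 0 -0.3;0 0 0.3 0 0 0 -0.3;0 0 0.4 0 0 0 -0.3;0 0 0.4 0 0 0 -0.3")

```text
time: 21.55
eef_pos: [0.4844, 0.0542, 0.0628]
tcp_rot: [3.138, 0.0, 1.571]
force: [0.5, 0.3, -1.8]
gripper_width: 0.0407
finger_force: 51.0
```

Request:
send_rows(plan="0 0 0.3 0 0 0 -0.3;0 0 0.15 0 0 0 -0.3;0 0 0 0 0 0 -0.3;0 0 0 0 0 0 -0.3")

```text
time: 22.05
eef_pos: [0.483, 0.0542, 0.0364]
tcp_rot: [3.14, 0.0, 1.571]
force: [-0.1, 0.0, -2.2]
gripper_width: 0.0407
finger_force: 51.0
```

Request:
send_rows(plan="0 0 0.015 0 0 0 -0.3;0 0 0.015 0 0 0 -0.3;0 0 0.01 0 0 0 -0.3;0 0 0 0 0 0 -0.3;0 0 0 0 0 0 -0.3")

```text
time: 22.68
eef_pos: [0.4824, 0.0541, 0.0341]
tcp_rot: [3.141, 0.0, 1.571]
force: [-1.3, 0.5, 6.2]
gripper_width: 0.0409
finger_force: 51.8
```

Request:
send_rows(plan="0 0 0 0 0 0 0;0 0 0 0 0 0 0.1;0 0 0 0 0 0 0.4;0 0 0 0 0 0 0.6;0 0 0 0 0 0 0.6;0 0 -0.3 0 0 0 0.6;0 0 -0.6 0 0 0 0.6;0 0 -0.7 0 0 0 0.6;0 0 -0.5 0 0 0 0.6")

```text
time: 23.8
eef_pos: [0.4824, 0.0542, 0.161]
tcp_rot: [3.14, 0.0, 1.571]
force: [0.4, 0.7, 0.5]
gripper_width: 0.0685
finger_force: 0.0
```

Request:
send_rows(plan="-0.2 0.4 0 0 0 0 0.6;-0.4 0.7 0 0 0 0 0.6;-0.5 0.8 0 0 0 0 0.6;-0.5 0.8 0 0 0 0 0.6;-0.345 0.6 0 0 0 0 0.6;0 0.18 0 0 0 0 0.6;0 0 0 0 0 0 0.6;0 0 0 0 0 0 0.6;0 0 0 0 0 0 0.6")

```text
time: 24.92
eef_pos: [0.6898, -0.0616, 0.1595]
tcp_rot: [-3.141, -0.0, 1.572]
force: [-0.1, -0.7, -0.4]
gripper_width: 0.0684
finger_force: 0.0
```

```bash
python3 chk.py w8
```

```text
24.925 [ 0.68979738 -0.06162799  0.15954497] [-3.14073762e+00 -1.37043574e-04  1.57191980e+00]
0.015 [ 315.9  227.6 1850.  1883.5] [ 0.6914 -0.0631  0.015 ]
0.015 [  25.8  193.2 3151.  3681.5] [ 0.4949 -0.0387  0.015 ]
0.027 [ 315.9  227.6 1850.  1883.5] [ 0.6914 -0.0601  0.027 ]
0.027 [  25.8  193.2 3151.  3681.5] [ 0.5035 -0.0368  0.027 ]
0.012 [  43.7  188.  1973.  5366.5] [ 0.5066 -0.0359  0.012 ]
0.012 [  22.2   53.3 2728.5 3734.5] [0.5039 0.0513 0.012 ]
```

Request:
send_rows(plan="-0.02 0.02 0.5 0 0 0 0.6;0 0 0.6 0 0 0 0.6;0 0 0.5 0 0 0 0.5;0 0 0.4 0 0 0 0.4;0 0 0.21 0 0 0 0.3;0 0 0.1 0 0 0 0.3;0 0 0 0 0 0 0.3")

```text
time: 25.85
eef_pos: [0.6924, -0.0637, 0.0212]
tcp_rot: [3.141, 0.0, 1.571]
force: [-0.0, -0.9, 0.3]
gripper_width: 0.0558
finger_force: 0.0
```

Request:
send_rows(plan="0 0 0 0 0 0 0;0 0 0 0 0 0 -0.2;0 0 0 0 0 0 -0.5;0 0 0 0 0 0 -0.5;0 0 0 0 0 0 -0.5", force=40)

```text
time: 26.48
eef_pos: [0.6926, -0.0637, 0.0218]
tcp_rot: [3.141, 0.0, 1.571]
force: [-1.2, -0.0, 6.1]
gripper_width: 0.0285
finger_force: 39.6
```

Request:
send_rows(plan="0 0 -0.2 0 0 0 -0.5;0 0 -0.5 0 0 0 -0.5;0 0 -0.6 0 0 0 -0.5;0.3 -0.3 -0.5 0 0 0 -0.5;0.6 -0.6 0 0 0 0 -0.5;0.7 -0.7 0 0 0 0 -0.5;0.7 -0.7 0 0 0 0 -0.5;0.7 -0.7 0 0 0 0 -0.5;0.4 -0.4 0 0 0 0 -0.5;0.108 -0.198 0 0 0 0 -0.5;0 0 0.3 0 0 0 -0.5;0 0 0.4 0 0 0 -0.5")

```text
time: 27.98
eef_pos: [0.478, 0.1466, 0.0874]
tcp_rot: [3.138, -0.0, 1.571]
force: [-0.5, 0.3, -0.7]
gripper_width: 0.0281
finger_force: 39.7
```

Request:
send_rows(plan="0 0 0.4 0 0 0 -0.5;0 0 0.3 0 0 0 -0.5;0 0 0.1 0 0 0 -0.5;0 0 0 0 0 0 -0.5;0 0 0 0 0 0 -0.5")

```text
time: 28.6
eef_pos: [0.477, 0.1467, 0.0395]
tcp_rot: [3.14, -0.0, 1.571]
force: [0.0, -0.1, -1.1]
gripper_width: 0.0282
finger_force: 39.7
```

Request:
send_rows(plan="0 0 0.05 0 0 0 -0.5;0 0 0.02 0 0 0 -0.5;0 0 0.015 0 0 0 -0.5;0 0 0.01 0 0 0 -0.5;0 0 0 0 0 0 -0.5;0 0 0 0 0 0 -0.5")

```text
time: 29.35
eef_pos: [0.4762, 0.1468, 0.0337]
tcp_rot: [3.141, 0.0, 1.571]
force: [-1.6, -0.0, 7.5]
gripper_width: 0.0285
finger_force: 40.6
```

Contact. Release, lift, move clear to the +x side and check all.

Request:
send_rows(plan="0 0 0 0 0 0 -0.3;0 0 0 0 0 0 -0.1;0 0 0 0 0 0 0.3;0 0 0 0 0 0 0.5;0 0 0 0 0 0 0.5;0 0 -0.3 0 0 0 0.5;0 0 -0.6 0 0 0 0.5;0 0 -0.8 0 0 0 0.5;0 0 -0.8 0 0 0 0.5;0 0 -0.5 0 0 0 0.5")

```text
time: 30.6
eef_pos: [0.4769, 0.1469, 0.2155]
tcp_rot: [3.139, -0.0, 1.571]
force: [-0.5, 1.0, -0.4]
gripper_width: 0.0638
finger_force: 0.0
```

Request:
send_rows(plan="-0.5 0 -0.3 0 0 0 0.5;-0.7 0 -0.3 0 0 0 0.5;-0.5 0 -0.3 0 0 0 0.5;0 0 0 0 0 0 0.5;0 0 0 0 0 0 0.5;0 0 0 0 0 0 0.5")

```text
time: 31.35
eef_pos: [0.4756, 0.0457, 0.2662]
tcp_rot: [-3.14, -0.0, 1.572]
force: [-0.6, -1.0, 0.2]
gripper_width: 0.0636
finger_force: 0.0
```

```bash
cat > fin.py <<'E'
from h import *
st=r.get_state();print(st["time"],st["eef_pos"])
f=r.grab_frame("wrist");save(f,"w9");f2=r.grab_frame("scene");save(f2,"s9")
c=f["color"]
for b in blobs(dark(c,149),1000,40000):
    p=onplane(f,b[:2],.027,st)[0];print("wrist",np.round(b[:3],1),p.round(4))
P=np.array([(.4767,.1474),(.4827,.0539),(.4883,-.0382),(.4939,-.1297)])
c=f2["color"]
for b in blobs(dark(c,153),150,3000):
    p=onplane(f2,b[:2],.027)[0]
    if np.abs(P-p[:2]).max(1).min()<.03:print("scene",np.round(b,0),p.round(4))
E
python3 fin.py; python3 -c "
import cv2,numpy as np
a=cv2.imread('pics/w9.png');b=cv2.imread('pics/s9.png')[140:290,140:440]
a=cv2.resize(a,(400,300));b=cv2.resize(b,(400,200));b=np.vstack([b,np.zeros((100,400,3),np.uint8)])
cv2.imwrite('pics/c9.png',np.clip(np.hstack([a,b])*1.3,0,255).astype(np.uint8))"
```

```text
31.35 [0.47555769 0.0456621  0.26624817]
wrist [ 332.6  374.3 3576. ] [ 0.494  -0.1307  0.027 ]
wrist [ 328.6  288.3 2704. ] [ 0.489  -0.0381  0.027 ]
wrist [ 323.   190.4 1704.5] [0.4834 0.0537 0.027 ]
scene [230. 223. 780. 794.] [ 0.4906 -0.1302  0.027 ]
scene [274. 211. 516. 533.] [ 0.4849 -0.0367  0.027 ]
scene [315. 200. 308. 326.] [0.4788 0.0554 0.027 ]
scene [354. 189. 170. 181.] [0.4724 0.1489 0.027 ]
```

View pics/c9.png

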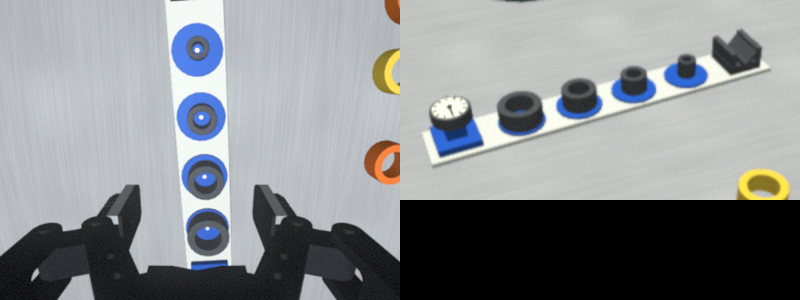

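All four rings stand on the correct pads, and in the wrist view the three I could measure sit within about 1 mm of their pad centres. The gauge and vee block show no sign of having moved, and the gripper is empty and clear.

```bash
python3 -c "
from rig import r
print(r.job_done())"
```

```text
the job is handed in; nothing more can be done
None
```

I placed the rings in size order, 66 mm next to the dial gauge down to 30 mm next to the vee block, and handed the job in at about 31 s with no verdict returned; the wrist camera put the 66, 54 and 42 mm rings within about 1 mm of centre, and the 30 mm ring I checked only by eye and in the coarser scene view.

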